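Air the dry box and hold its sticky lid ajar

TASK

Let air into the dry box on the packing bench: pull the small bottom-hinged flap in its front well down, past three quarters of its swing, by its handle and push it back up until it is shut. Then pull the lid up by its handle until the sticky seal lets go, without flinging the lid wide open, and hold it slightly ajar, its front edge about 30 mm above the rim. Finish while still holding the lid there in the gripper, with the flap shut and the other things on the bench left where they are.

Things in the scene. Friction and masses are not known exactly. Their poses are not given: they have to be found in the camera images.
- drybox: the dry box: a grey rectangular box fixed to the table, 200 mm deep (its x axis) x 300 mm wide (its y axis) x 130 mm high, with a white lid on top. Origin at the centre of its underside; +x points from its front (the side with the flap, towards the robot) to its back, +y to the left when looking along +x. The flap lies right of the middle (y = -70 mm), the lid's handle left of the middle (y = +70 mm).
- flap (a joint): angle of the bottom-hinged aluminium flap in the front of the box, rad: 0 shut (upright, flush with the front), growing as its top comes down towards the robot, stop at 1.0. A stiff hinge (about 0.12 N m): it stays wherever it is left. The flap is 118 mm wide and 58 mm high.
- flap_handle (a point): middle of the grip bar of the flap's handle: a round steel bar 10 mm thick and 76 mm long, parallel to the box's y axis, carried by two arms at its ends, 42 mm in front of the flap's outer face and 28 mm above the flap's top edge when shut; turns with the flap. Shut, it is 131 mm above the table, 14 mm lower than the lid's top, and open on all sides but the ends, so that it can be pinched from above with the fingers either side of it, across the bar.
- flap_hinge (a point): middle of the flap's hinge line, which is parallel to the box's y axis, on the front face 45 mm above the table. With the flap shut the handle's bar is 42 mm in front of it and 86 mm above it.
- lid (a joint): lid angle, rad: 0 shut, growing as its front edge rises (hinged along the top of the box's back), stop at 0.45; 0.15 = front edge about 30 mm up. A rubber seal grips it: it takes about 17 N of upward pull at the handle (23 N if pulled askew); after some 7 mm at the front edge it lets go suddenly, then only the weight is left (3 N at the handle). Let go, the lid drops to rest about 11 mm open.
- lid_handle (a point): middle of the grip bar of the lid's handle: a round steel bar 10 mm thick and 80 mm long, parallel to the box's y axis, on two posts at its ends, 35 mm above the lid's top and 180 mm in front of the lid's hinge line (20 mm behind the front edge); free space below and either side for fingers across the bar. 180 mm above the table when shut; moves with the lid.
- lid_hinge (a point): point on the lid's hinge line (parallel to the box's y axis, along the top of the box's back, 130 mm above the table), straight behind the lid's handle. The lid is a white plate 200 x 300 x 15 mm, about 0.6 kg; with the lid shut the handle's bar is 180 mm in front of this point and 50 mm above it.
- tape: roll of packing tape (bystander), 96 mm across, 45 mm high, standing flat in front of the dry box on the lid-handle side; origin at the centre of its underside
- jar: jar (bystander), 66 mm across, 85 mm high, beside the dry box; origin at the centre of its underside
- carton: small open cardboard box (bystander), 130 x 110 x 75 mm, beside the dry box; origin at the centre of its underside
- bin: long open grey parts bin (bystander), 260 x 130 x 90 mm; origin at the centre of its underside
- driver: screwdriver lying on the table (bystander), about 0.2 m long along its x axis
- flats: bundle of flat cardboard (bystander), 120 x 100 x 30 mm; origin at the centre of its underside
- pen: white marker pen lying on the table (bystander), 12 mm thick, 120 mm long along its x axis

How it is judged:
On the way, in this order (a step that is already met when the one before it is completed fails the run):
1. the flap is pulled down past three quarters of its swing while the lid is still shut (value of joint flap above 0.72 rad and value of joint lid below 0.03 rad), for 0.1 s.
2. the flap is pushed back up until shut while the lid is still shut (value of joint flap below 0.06 rad and value of joint lid below 0.03 rad), for 0.2 s.
3. the lid is broken free and ajar (value of joint lid between 0.1 and 0.22 rad), for 0.2 s.
At the end, for the whole second after the job is handed in: the lid is still and ajar, its front edge 20 to 44 mm above the rim (0.10 to 0.22 rad), carried by the gripper's fingers (contact force over 1 N), and the flap is shut (under 0.06 rad) (all of step 3 and velocity of joint lid between -0.1 and 0.1 rad/s and value of joint flap below 0.06 rad and contact force between lid and the fingers above 1 N); the arm keeps its last pose, push and grip.
It fails at once if the lid is flung open past 0.36 rad (front edge over 70 mm up) (value of joint lid above 0.36 rad).
It fails at once if another thing on the bench is moved by more than 30 mm (distance of any of tape, jar, carton, bin, driver, flats, pen from where it was at the start of the episode above 0.03 m).
It also fails if it takes over 45 s, if anything falls off the work surface, if the arm or the gripper's body presses on something with over 40 N, if the wrist force passes 120 N, or if a joint passes its speed limit or range.

ROBOT

A 7-joint arm with a two-finger parallel gripper is mounted at the origin on the work surface. World frame = base frame: x ahead of the robot, y to its left, z up, the work surface at z = 0. Lengths are in m, angles in rad, forces in N, time in s.
With the tool pointing down it reaches from about 0.4 to 0.85 m from the base axis. Payload 10.4 kg.
Tool frame: the origin (TCP) lies midway between the tips of the shut fingers; the grasp point (between the pads) lies 19 mm behind it (r.grasp_offset is the distance from the TCP to the grasp point, in m); x points along the fingers, y is the direction in which the jaws open and shut, and the axes are right-handed (so a half turn about x gives the same grasp; the last joint's range is limited). The gripper opens to 87 mm and grips with 3 to 60 N. Pads are 19 mm wide; open, the fingers measure 117 mm over their backs; the gripper's body (75 mm by 190 mm) begins 51 mm behind the grasp point.
Start: joints at [-0.023, 0.332, -0.065, 1.46, 0.022, 1.35, -0.088], TCP at [0.625, 0, 0.199] pointing down, gripper open.
Joint ranges: [-2.6, 2.6], [-0.5, 2.12], [-1.47, 1.34], [0.16, 2.42], [-1.27, 4.41], [0.06, 2.06], [-2.6, 2.6]. Speed limits (rad/s): [2.22, 2.22, 2.79, 2.79, 3.14, 3.14, 3.14].

INTERFACE

Orientations are given as a unit quaternion [x, y, z, w].
In Python, from bench import r, vision, close_job gives the robot as it stands. The module is installed in compiled form; this text tells all that it offers.
- The arm moves only by the shell command python3 -m pendant 'ROWS' [OPENING] [FORCE]. ROWS is text: rows parted by semicolons, each of 6 numbers parted by spaces: the shift along the tool's x, y, z in units of 0.25 m (1.0 is 0.25 m), then the turn, a rotation vector about the tool's x, y, z in units of 1.5 rad (1.0 is 1.5 rad). A call has 1 to 8 rows; each row is the pose to reach, as a shift and turn from the pose commanded when the call began, along the tool's axes at that moment; what a row does not reach only later rows make up. A row lasts 1/10 s, in which the tool goes at most 50 mm and 8.59 degrees, less where a joint would pass 70% of its speed; a pose out of reach is approached as far as the arm can. A call with a number of a shift or a turn outside -1 to 1 is refused whole. A call with a gripper value outside its range is refused whole. OPENING is the gripper command: -1 is shut, 1 is fully open, values between are in proportion, set as the call begins (- or left out, the last holds). The fingers move at their own pace and stop on an object; FORCE is the grip in N (left out, the last holds). Time passes only in rows, so rows that repeat a pose let the fingers close. It gives the time, the measured TCP pose, the force and the opening at its end, in the units of the state.
- r.read_state(): the state, without advancing time (a new reading comes with each control period).
- vision.camera(name): name is "scene" or "side" or "wrist"; returns (picture, depth): 400x640x3 uint8, blue, green, red; 400x640 float32, m along the optical axis (not along the pixel's ray), 0 where there is no reading.
- vision.get_calibration(name): a dict with "camera_matrix" (3x3 intrinsics, pixels), "k1" (the pictures are not rectified: a ray, as slopes to the right and down, at radius r is drawn at 1 + k1 r^2 times it, then the intrinsics apply), "rvec" (rotation vector, rad) and "tvec" (3), from world to camera coordinates, as OpenCV has them. Camera axes: x right, y down, z forward; pixel columns grow to the right and rows downward; lengths in m; the calibration is good to about 2 mm. A picture is of the moment at which its call begins: read the wrist's pose just before it. get_calibration takes no time and is no camera call; for the wrist camera it gives the pose at the moment of the call.
- close_job(): hands the job in, once; it reports no verdict.
The state is a dict: "time": time; "joint_positions": joint angles; "joint_vel": joint speeds; "joint_torque": joint torques, N m; "ee_pos": TCP position; "eef_rot": TCP orientation; "ft_force": force on the tool from outside, world axes, zero at the start; "torque": the same for the moment, N m; "width": finger opening in m.
Only numpy, scipy, OpenCV 4.12 (cv2) and the standard library are available. Lean on these libraries where they do the work, as an engineer would, in place of code of your own. Each camera call takes 0.05 s, during which the arm holds its last target. There are 200 camera calls.

## Working session

There is one attempt and no reset: what is moved stays moved. The work goes in short steps, Python scripts to look and compute and a shell command to move; the robot and the scene stay as the last step left them, time stands still between calls to the robot, and variables do not carry over. Pictures are saved under pics/ and viewed, about 8 in all and at most 12, crops included, and the job is handed in when it is done.

```bash
mkdir -p pics
cat > h.py <<'E'
import numpy as np,cv2
from bench import r,vision
from scipy.spatial.transform import Rotation as R
def snap(n,f):
    c=vision.get_calibration(n); im,d=vision.camera(n); cv2.imwrite(f'pics/{f}.png',im); np.savez(f'pics/{f}.npz',d=d,**{k:np.array(v) for k,v in c.items()}); return im,d
def ray(f,u,v):
    c=np.load(f'pics/{f}.npz'); K=c['camera_matrix'];k=float(c['k1'])
    x=np.array([(u-K[0,2])/K[0,0],(v-K[1,2])/K[1,1]]); s=x.copy()
    for _ in range(20): s=x/(1+k*(s@s))
    M=cv2.Rodrigues(c['rvec'].astype(float))[0]; t=c['tvec'].astype(float).ravel()
    return -M.T@t, M.T@np.array([s[0],s[1],1]), c['d']
def pt(f,u,v):
    o,w,d=ray(f,u,v); return o+w*d[int(round(v)),int(round(u))]
def atz(f,u,v,z):
    o,w,d=ray(f,u,v); return o+w*(z-o[2])/w[2]
def tri(f1,p1,f2,p2):
    o1,w1,_=ray(f1,*p1);o2,w2,_=ray(f2,*p2)
    s=np.linalg.lstsq(np.c_[w1,-w2],o2-o1,rcond=None)[0]
    a=o1+s[0]*w1;b=o2+s[1]*w2; return (a+b)/2,np.linalg.norm(a-b)
E
python3 - <<'E'
from h import *
for n in('scene','side'): snap(n,n+'0')
s=r.read_state();print(s)
for n in('scene','side'):
    o,w,_=ray(n+'0',320,200);print(n,o,w)
E
```

```text
{'time': 0.1, 'joint_positions': array([-0.0226063 ,  0.33282816, -0.06468535,  1.4607977 ,  0.02157262,
        1.34992178, -0.08850195]), 'joint_vel': array([ 0.00122292, -0.00094859,  0.00013195,  0.00013089, -0.00096292,
       -0.00032849, -0.00014971]), 'joint_torque': array([ 3.16136166e-04, -6.24538064e+01,  2.38312193e-02, -3.90717781e+01,
       -6.15657773e-02,  3.65302863e-02,  4.60620026e-05]), 'ee_pos': array([6.24640636e-01, 1.04636298e-06, 1.97849780e-01]), 'eef_rot': array([-0.49967577, -0.50030733,  0.5003228 , -0.4996937 ]), 'ft_force': array([0.28370376, 0.57555651, 0.4763932 ]), 'torque': array([-0.06096015, -0.04131071, -0.01116094]), 'width': 0.08726489236542885}
scene [1.07010018 1.03361866 0.98695697] [-0.38437987 -0.65883699 -0.64713421]
side [ 0.0797064  -0.73626973  1.13779354] [ 0.32033143  0.59190959 -0.73974492]
```

View pics/scene0.png

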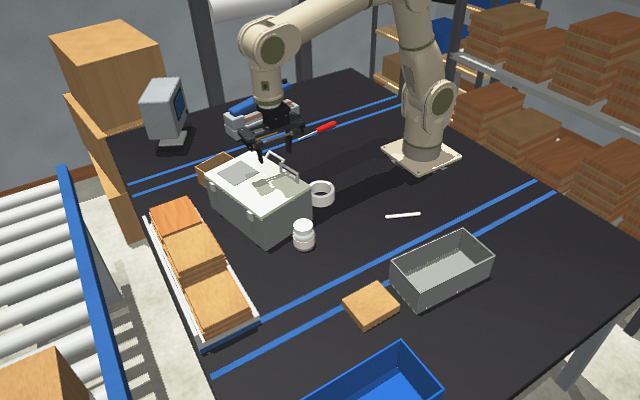

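View pics/side0.png

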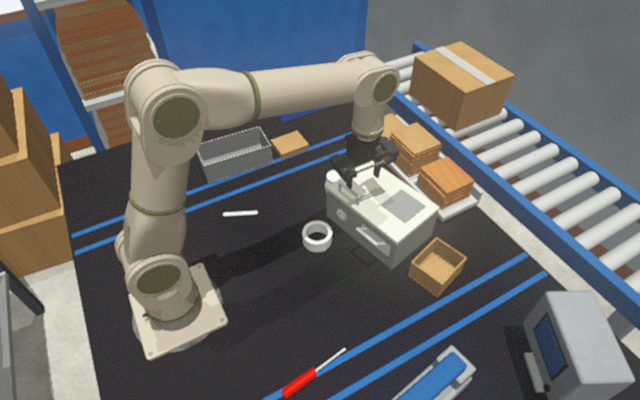

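The scene picture shows the box at about (260,195), and the side picture at about (380,215). In the side view the flap handle is near (373,238) and the lid handle is under the gripper near (345,188). Next I'll look at enlarged crops and the wrist view.

Run:
```python
from h import *
im,d=snap('wrist','w0')
a=cv2.imread('pics/scene0.png')[140:260,190:350]; b=cv2.imread('pics/side0.png')[150:270,300:460]
f=lambda i:cv2.resize(i,None,fx=5,fy=5,interpolation=cv2.INTER_CUBIC)
cv2.imwrite('pics/cs.png',cv2.resize(np.vstack([a,b]),None,fx=2.5*1,fy=2.5,interpolation=cv2.INTER_CUBIC) if 0 else f(b))
cv2.imwrite('pics/ca.png',f(a))
```

```text
(no output)
```

View pics/cs.png

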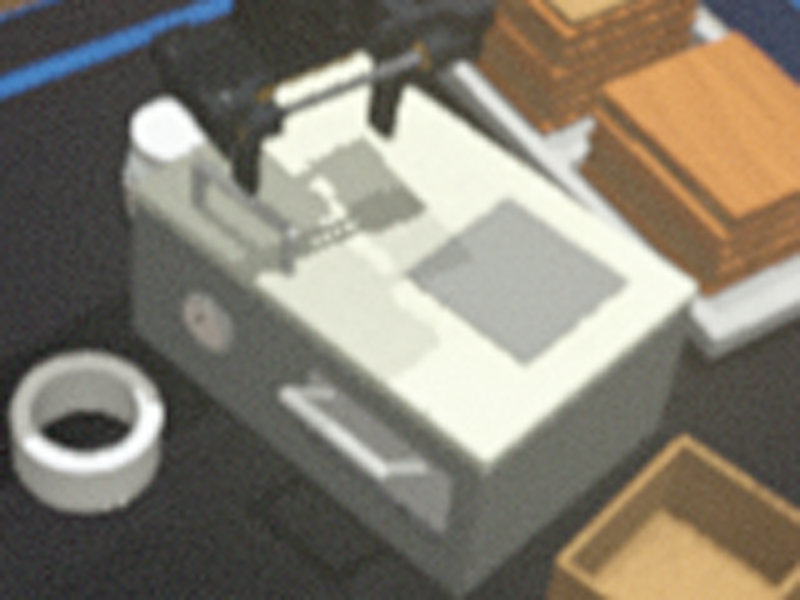

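View pics/w0.png

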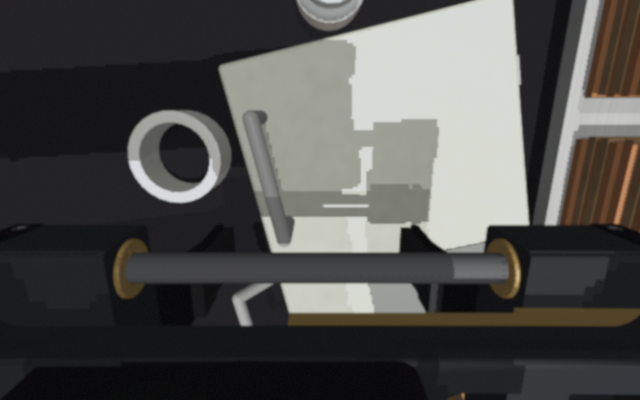

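The side crop shows the flap's bar from (357,229) to (378,244), the lid handle's bar from (339,186) to (358,201), and lid corners at (397,243) and (439,208). In the wrist view the lid bar runs from (255,117) to (285,240), and the lid's front-left corner is at (220,67).

Run:
```python
from h import *
np.set_printoptions(precision=4,suppress=True)
s='side0'
fr,br=atz(s,397.4,243,.145),atz(s,439,207.6,.145)
print('corners FR,BR',fr,br,'depth',pt(s,397,241),pt(s,437,208))
fl=atz('w0',220,67,.145);print('FL',fl,pt('w0',224,70),'BL',atz('w0',513,-2,.145))
print('width',np.linalg.norm(fl-fr),'yaw',np.arctan2(*(fl-fr)[:2])*-1, np.arctan2(*(br-fr)[1::-1]))
print('lid bar',tri(s,(340,186),'w0',(255,117)),tri(s,(358,201),'w0',(285,240)))
print('lidbar z .18',[atz(s,340,186,.18),atz('w0',255,117,.18),atz(s,358,201,.18),atz('w0',285,240,.18)])
print('flap bar', atz(s,357,228.6,.131),atz(s,377.6,244.4,.131),'w',atz('w0',237,298,.131))
print('tape', pt(s,317,228), atz('w0',180,155,.045))
for nm in('w0',): 
  o,w,_=ray(nm,320,200);print(o,w)
```

```text
corners FR,BR [ 0.6229 -0.1965  0.145 ] [ 0.8147 -0.1491  0.145 ] depth [ 0.6267 -0.1894  0.1439] [ 0.8102 -0.1458  0.1423]
FL [0.5611 0.0953 0.145 ] [0.5639 0.0933 0.1461] BL [0.7533 0.1368 0.145 ]
width 0.29827552406688496 yaw 0.20870839626147183 0.2419643134109734
lid bar (array([0.5861, 0.0634, 0.1645]), np.float64(0.0019435426684586896)) (array([ 0.6022, -0.0205,  0.1664]), np.float64(0.005275278888845285))
lidbar z .18 [array([0.5773, 0.0513, 0.18  ]), array([0.5897, 0.0631, 0.18  ]), array([ 0.5925, -0.0295,  0.18  ]), array([ 0.6059, -0.0163,  0.18  ])]
flap bar [ 0.5564 -0.0862  0.131 ] [ 0.5774 -0.1648  0.131 ] w [ 0.558  -0.0902  0.131 ]
tape [0.4933 0.051  0.0223] [0.4858 0.022  0.045 ]
[0.6273 0.0675 0.384 ] [ 0.0084 -0.2658 -0.9641]
```

```bash
cat >> h.py <<'E'
YAW=0.21
def ori(a,yaw=None):
    yaw=YAW if yaw is None else yaw
    ex=np.array([np.cos(yaw),np.sin(yaw),0]); z=np.array([0,0,1.])
    x=np.sin(a)*ex-np.cos(a)*z; y=SG*(np.cos(a)*ex+np.sin(a)*z)
    return np.c_[x,y,np.cross(x,y)]
_s=r.read_state(); M0=R.from_quat(_s['eef_rot']).as_matrix(); P0=_s['ee_pos']; SG=np.sign(M0[0,1])
def row(p,a,grasp=True,yaw=None):
    "row for grasp point at p (or TCP), tilt a"
    T=ori(a,yaw); t=np.array(p,float)+(T[:,0]*r.grasp_offset if grasp else 0)
    d=M0.T@(t-P0)/.25; w=R.from_matrix(M0.T@T).as_rotvec()/1.5
    return ' '.join(f'{v:.3f}' for v in [*d,*w])
E
python3 - <<'E'
from h import *
print(M0,SG,r.grasp_offset)
print(row([.590,-.215,.22],0,False))
E
```

```text
[[-1.05986554e-03  9.99999438e-01 -4.39084352e-06]
 [-6.77745397e-05 -4.46267792e-06 -9.99999998e-01]
 [-9.99999436e-01 -1.05986524e-03  6.77792315e-05]] 1.0 0.0187
-0.088 -0.139 0.860 -0.140 -0.000 0.001
```

```bash
python3 -m pendant '-0.088 -0.03 0.2 -0.04 0 0;-0.088 -0.07 0.4 -0.08 0 0;-0.088 -0.1 0.6 -0.12 0 0;-0.088 -0.139 0.8 -0.14 0 0;-0.088 -0.139 0.86 -0.14 0 0;-0.088 -0.139 0.86 -0.14 0 0;-0.088 -0.139 0.86 -0.14 0 0' 1
python3 - <<'E'
from h import *
snap('wrist','w1')
E
```

```text
time: 0.85
ee_pos: [0.5902, -0.2148, 0.2202]
eef_rot: [0.445, 0.55, -0.445, 0.549]
ft_force: [0.2, 0.6, -1.0]
width: 0.0871
```

View pics/w1.png

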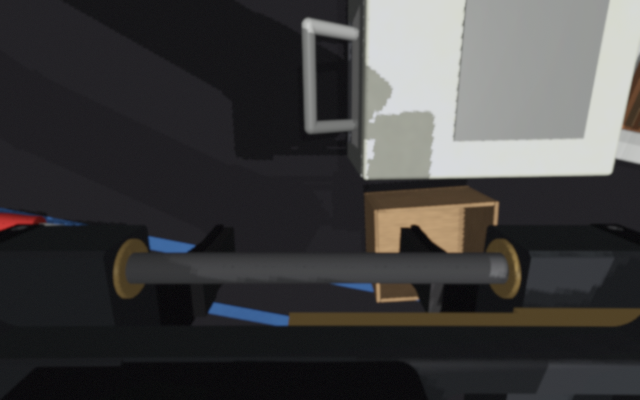

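The wrist view shows the flap bar clearly, from (309,25) to (312,128), and the lid's right edge from (365,178) to (613,174).

Run:
```python
from h import *
np.set_printoptions(precision=4,suppress=True)
a,b=atz('w1',309,25,.131),atz('w1',312,128,.131)
print('bar',a,b,(a+b)/2,'depth+5mm',pt('w1',309,30),pt('w1',311,75),pt('w1',312,123))
print('tri',tri('w1',(309,25),'side0',(357,228.6)),tri('w1',(312,128),'side0',(377.6,244.4)))
fr,br=atz('w1',365,178,.145),atz('w1',613,174,.145);print(fr,br,np.arctan2(*(br-fr)[1::-1]),np.linalg.norm(br-fr),pt('w1',400,140))
u=a-b;print('bar yaw',np.arctan2(-u[0],u[1]),np.linalg.norm(u))
```

```text
bar [ 0.5594 -0.0893  0.131 ] [ 0.5774 -0.1639  0.131 ] [ 0.5684 -0.1266  0.131 ] depth+5mm [ 0.5604 -0.0935  0.1354] [ 0.5684 -0.1244  0.1354] [ 0.5766 -0.1598  0.1357]
tri (array([ 0.558 , -0.0873,  0.1299]), np.float64(0.0041903745918972805)) (array([ 0.5776, -0.1641,  0.1301]), np.float64(0.0006432928969470939))
[ 0.6275 -0.193   0.145 ] [ 0.8206 -0.1486  0.145 ] 0.22595959112168812 0.1981407401082795 [ 0.6471 -0.1578  0.144 ]
bar yaw 0.2358895665985217 0.07673975459031934
```

```bash
sed -i 's/^YAW=.*/YAW=0.225/' h.py
python3 - <<'E'
from h import *
print(row([.568,-.126,.190],0)); print(row([.568,-.126,.130],0))
E
```

```text
0.196 -0.015 -0.362 -0.009 -0.001 -0.000
0.436 -0.015 -0.361 -0.009 -0.001 -0.000
```

```bash
python3 -m pendant '0 -0.015 -0.18 -0.009 0 0;0 -0.015 -0.36 -0.009 0 0;0.1 -0.015 -0.36 -0.009 0 0;0.2 -0.015 -0.36 -0.009 0 0;0.2 -0.015 -0.36 -0.009 0 0;0.2 -0.015 -0.36 -0.009 0 0' -0.17 15
python3 - <<'E'
from h import *
print(row([.568,-.126,.130],0));snap('side','s1');snap('wrist','w2')
a=cv2.imread('pics/side0.png')
b=cv2.resize(cv2.imread('pics/s1.png')[180:280,310:450],None,fx=5,fy=5,interpolation=cv2.INTER_CUBIC);cv2.imwrite('pics/c1.png',b)
E
```

```text
time: 1.5
ee_pos: [0.568, -0.1267, 0.171]
eef_rot: [0.441, 0.553, -0.441, 0.553]
ft_force: [0.2, 0.4, 0.3]
width: 0.047
0.239 0.001 -0.003 -0.000 -0.000 0.000
```

View pics/c1.png

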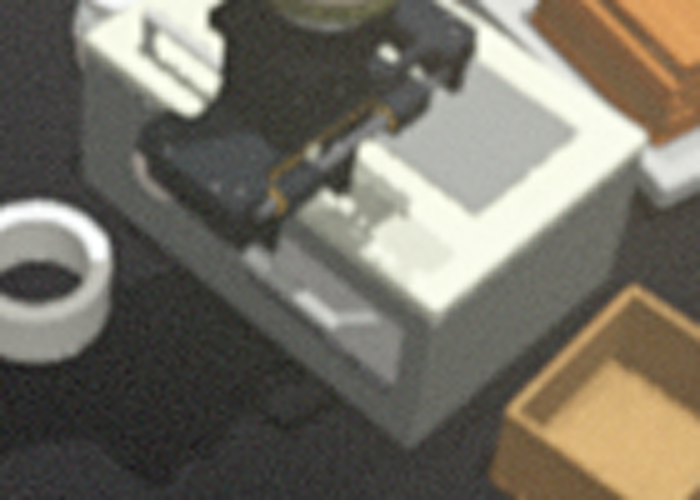

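The gripper is above the flap bar, lined up across it with the fingers partly shut. I'll go down now.

```bash
python3 -m pendant '0 0 0 0 0 0;0 0 0 0 0 0;0.08 0 0 0 0 0;0.16 0 0 0 0 0;0.24 0 0 0 0 0;0.24 0 0 0 0 0' && python3 -m pendant '0 0 0 0 0 0;0 0 0 0 0 0;0 0 0 0 0 0;0 0 0 0 0 0;0 0 0 0 0 0' -1 20
cat > flap.py <<'E'
from h import *
import sys
# current grasp = shut bar; print rows along arc relative to the pose now at angle th0
np.set_printoptions(precision=4,suppress=True)
Rr,f0=np.hypot(.042,.086),np.arctan2(.042,.086); ex=np.array([np.cos(YAW),np.sin(YAW),0])
def bar(th): return Rr*(-np.sin(f0+th)*ex+np.cos(f0+th)*np.array([0,0,1]))
G=P0-M0[:,0]*r.grasp_offset; k=.55; th0=float(sys.argv[1])
print('grasp',G)
for th in map(float,sys.argv[2:]): print(th,row(G+bar(th)-bar(th0),k*th))
E
python3 flap.py 0 .1 .2 .3 .4 .5 .6 .7 .8 .87
```

```text
time: 2.2
ee_pos: [0.5663, -0.1275, 0.1083]
eef_rot: [0.44, 0.554, -0.442, 0.551]
ft_force: [-0.6, 0.9, 0.1]
width: 0.0361
time: 2.7
ee_pos: [0.5662, -0.1284, 0.1108]
eef_rot: [0.44, 0.553, -0.442, 0.552]
ft_force: [-12.7, -1.7, 10.3]
width: 0.0052
grasp [ 0.5662 -0.1284  0.1295]
0.1 0.018 -0.029 0.000 -0.001 -0.000 0.039
0.2 0.040 -0.056 0.000 -0.001 -0.000 0.076
0.3 0.064 -0.081 0.000 -0.001 -0.000 0.112
0.4 0.091 -0.104 0.000 -0.001 0.000 0.149
0.5 0.120 -0.123 0.000 -0.001 0.000 0.186
0.6 0.151 -0.140 0.000 -0.001 0.000 0.222
0.7 0.184 -0.153 0.000 -0.001 0.000 0.259
0.8 0.218 -0.163 0.000 -0.001 0.000 0.296
0.87 0.243 -0.168 0.000 -0.001 0.000 0.321
```

Run:
```python
from h import *
s=r.read_state();print(s['ft_force'],s['torque'],s['width'])
im,d=snap('side','s2');im2,_=snap('wrist','w3')
f=lambda i:cv2.resize(i,(400,400),interpolation=cv2.INTER_CUBIC)
cv2.imwrite('pics/c2.png',np.hstack([f(im[200:270,330:400]),f(im2[150:400,190:440])]))
```

```text
[-12.71479899  -1.7355875   10.25784048] [-0.15353829  2.823931    0.01146237] 0.005218499852885823
```

View pics/c2.png

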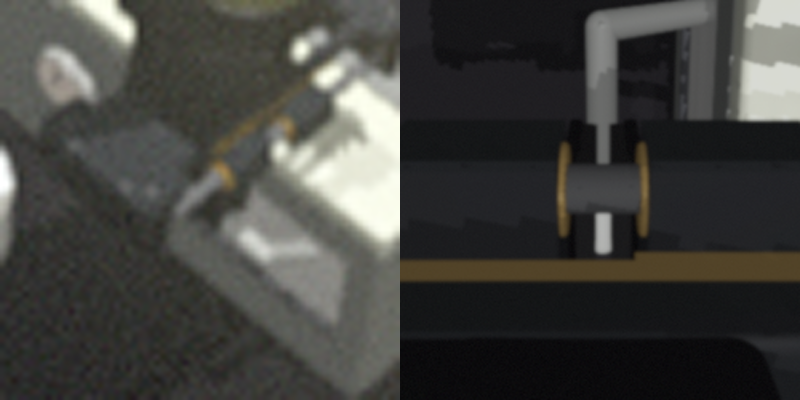

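The bar sits between the fingers in the wrist view, and the 13 N is only the preload against the shut stop. I'll pull a little first.

```bash
python3 -m pendant '0.005 -0.015 0 0 0 0.02;0.018 -0.029 0 0 0 0.039;0.029 -0.043 0 0 0 0.058;0.04 -0.056 0 0 0 0.076;0.04 -0.056 0 0 0 0.076' - 25
python3 flap.py .2 0 .3 .4 .5 .6 .7 .8 .87 .9
```

```text
time: 3.3
ee_pos: [0.5525, -0.1318, 0.1021]
eef_rot: [0.472, 0.526, -0.409, 0.577]
ft_force: [-13.8, -0.6, 16.9]
width: -0.0001
grasp [ 0.5505 -0.1323  0.1207]
0.0 -0.033 0.061 -0.000 -0.002 0.000 -0.076
0.3 0.021 -0.028 0.000 -0.002 0.000 0.034
0.4 0.045 -0.053 0.000 -0.002 0.000 0.071
0.5 0.072 -0.076 0.000 -0.002 0.000 0.108
0.6 0.101 -0.096 0.000 -0.002 0.000 0.144
0.7 0.132 -0.113 0.000 -0.002 0.001 0.181
0.8 0.165 -0.127 0.000 -0.002 0.001 0.218
0.87 0.188 -0.135 0.000 -0.002 0.001 0.243
0.9 0.199 -0.137 0.000 -0.002 0.001 0.254
```

Run:
```python
from h import *
im,d=snap('side','s3');im2,_=snap('wrist','w4')
f=lambda i:cv2.resize(i,(400,400),interpolation=cv2.INTER_CUBIC)
cv2.imwrite('pics/c3.png',np.hstack([f(im[200:270,330:400]),f(im2[0:400,120:520])]))
```

```text
(no output)
```

View pics/c3.png

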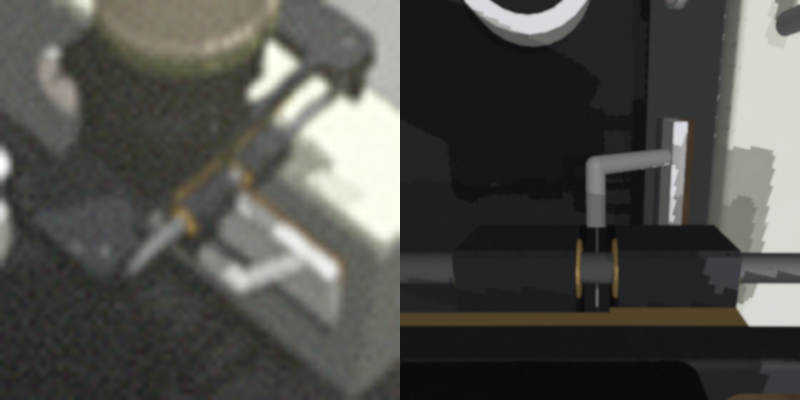

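Run:
```python
from h import *
np.set_printoptions(precision=4,suppress=True)
G=P0-M0[:,0]*r.grasp_offset
print('P0',P0,'G',G)
for u,v in[(317,170),(317,190),(317,210),(316,222),(317,268),(317,296),(398,128),(398,180)]:
    p=pt('w4',u,v);print(u,v,p,'tool',M0.T@(p-P0))
for u,v in[(323,165),(323,180),(322,200)]: print('w3',u-(-0),v,pt('w3',u-7,v))
```

```text
P0 [ 0.5526 -0.1318  0.1021] G [ 0.5505 -0.1323  0.1207]
317 170 [ 0.5436 -0.095   0.1264] tool [-0.0242  0.0021 -0.0379]
317 190 [ 0.5459 -0.105   0.1263] tool [-0.0241  0.0021 -0.0277]
317 210 [ 0.5483 -0.1154  0.1258] tool [-0.0236  0.0021 -0.0169]
316 222 [ 0.5491 -0.1217  0.1264] tool [-0.0242  0.0016 -0.0106]
317 268 [ 0.5362 -0.1063  0.2122] tool [-0.1105  0.002  -0.0285]
317 296 [ 0.5595 -0.1643  0.1251] tool [-0.0229  0.0021  0.0332]
398 128 [ 0.587  -0.0657  0.1033] tool [ 0.0042  0.048  -0.0569]
398 180 [ 0.5957 -0.0947  0.103 ] tool [ 0.0047  0.05   -0.0268]
w3 323 165 [ 0.5588 -0.0886  0.1362]
w3 323 180 [ 0.5605 -0.0961  0.1353]
w3 322 200 [ 0.5622 -0.1062  0.136 ]
```

The depth at the bar puts it exactly at the grasp point, and the flap is at about 0.2 rad. The width reading simply runs low. The force points radially outward from the hinge, so I'll ease the arc outward by about 3 mm.

```bash
python3 -m pendant '-0.005 -0.012 0 0 0 0;0.005 -0.024 0 0 0 0.017;0.014 -0.034 0 0 0 0.034;0.025 -0.047 0 0 0 0.052;0.037 -0.06 0 0 0 0.071;0.05 -0.072 0 0 0 0.09;0.063 -0.084 0 0 0 0.108;0.063 -0.084 0 0 0 0.108' - 25
python3 flap.py .5 .6 .7 .8 .87
```

```text
time: 4.2
ee_pos: [0.5344, -0.1356, 0.0823]
eef_rot: [0.513, 0.486, -0.361, 0.608]
ft_force: [0.5, -0.1, 0.3]
width: 0.0006
grasp [ 0.5294 -0.1368  0.1002]
0.6 0.025 -0.025 0.000 -0.002 0.000 0.036
0.7 0.053 -0.046 0.000 -0.002 0.000 0.073
0.8 0.083 -0.065 0.000 -0.002 0.001 0.109
0.87 0.106 -0.076 0.000 -0.002 0.001 0.135
```

```bash
python3 -m pendant '0.012 -0.013 0 0 0 0.018;0.025 -0.025 0 0 0 0.036;0.039 -0.036 0 0 0 0.055;0.053 -0.046 0 0 0 0.073;0.068 -0.056 0 0 0 0.09;0.083 -0.065 0 0 0 0.109;0.106 -0.076 0 0 0 0.135;0.106 -0.076 0 0 0 0.135'
python3 - <<'E'
from h import *
np.set_printoptions(precision=4,suppress=True)
im,d=snap('wrist','w5'); im1,_=snap('side','s5')
f=lambda i:cv2.resize(i,(400,400),interpolation=cv2.INTER_CUBIC)
cv2.imwrite('pics/c5.png',np.hstack([f(im1[200:280,320:400]),im[0:400,120:520]]))
for v in(170,190,205,215):
  for u in(313,317,321):
    p=pt('w5',u,v);print(u,v,p,M0.T@(p-P0))
E
python3 flap.py .87 .9 .8 .7 .6 .5 .4 .3 .2 .1 0 -.03
```

```text
time: 5.0
ee_pos: [0.5236, -0.1377, 0.0508]
eef_rot: [0.56, 0.433, -0.298, 0.641]
ft_force: [0.2, 0.4, 0.6]
width: 0.0003
313 170 [ 0.5052 -0.1032  0.0706] [-0.0223 -0.0001 -0.0377]
317 170 [ 0.507  -0.1028  0.0713] [-0.022   0.0019 -0.0377]
321 170 [ 0.5091 -0.1024  0.0715] [-0.0213  0.0039 -0.0376]
313 190 [ 0.5075 -0.1132  0.0705] [-0.0222 -0.0002 -0.0274]
317 190 [ 0.5089 -0.1128  0.0719] [-0.0227  0.0019 -0.0275]
321 190 [ 0.511  -0.1125  0.0723] [-0.0221  0.0039 -0.0274]
313 205 [ 0.5092 -0.121   0.0705] [-0.0223 -0.0002 -0.0195]
317 205 [ 0.5107 -0.1205  0.072 ] [-0.0228  0.0019 -0.0196]
321 205 [ 0.5135 -0.1204  0.0711] [-0.0208  0.004  -0.019 ]
313 215 [ 0.5107 -0.1264  0.0698] [-0.0215 -0.0002 -0.0138]
317 215 [ 0.5122 -0.1259  0.0714] [-0.0221  0.0019 -0.014 ]
321 215 [ 0.5148 -0.1258  0.0709] [-0.0206  0.004  -0.0135]
grasp [ 0.5169 -0.1394  0.0689]
0.9 0.009 -0.006 -0.000 -0.001 0.000 0.011
0.8 -0.019 0.016 -0.000 -0.001 0.000 -0.025
0.7 -0.045 0.040 -0.000 -0.001 0.000 -0.062
0.6 -0.068 0.067 -0.000 -0.001 0.000 -0.099
0.5 -0.088 0.096 -0.000 -0.001 0.000 -0.135
0.4 -0.105 0.127 -0.000 -0.001 0.000 -0.172
0.3 -0.118 0.159 -0.000 -0.001 0.000 -0.209
0.2 -0.128 0.193 -0.000 -0.001 0.000 -0.245
0.1 -0.135 0.227 -0.000 -0.001 0.000 -0.282
0.0 -0.137 0.261 -0.000 -0.001 0.000 -0.319
-0.03 -0.137 0.272 -0.000 -0.001 0.000 -0.330
```

View pics/c5.png

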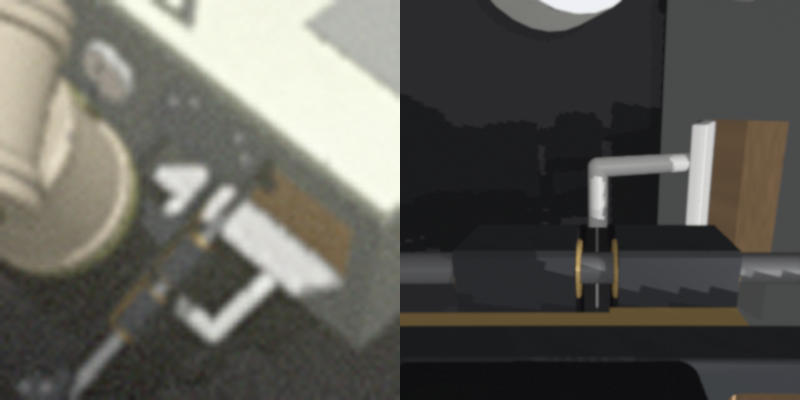

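The flap is held open at about 0.86 rad, with the white flap and the brown inside of the opening visible in both views. Now I'll push it back.

```bash
python3 -m pendant '-0.01 0.008 0 0 0 -0.013;-0.019 0.016 0 0 0 -0.025;-0.032 0.028 0 0 0 -0.044;-0.045 0.04 0 0 0 -0.062;-0.057 0.053 0 0 0 -0.08;-0.068 0.067 0 0 0 -0.099;-0.088 0.096 0 0 0 -0.135;-0.088 0.096 0 0 0 -0.135' && python3 -m pendant '-0.009 0.015 0 0 0 -0.018;-0.017 0.031 0 0 0 -0.037;-0.024 0.047 0 0 0 -0.056;-0.03 0.063 0 0 0 -0.074;-0.035 0.08 0 0 0 -0.092;-0.04 0.097 0 0 0 -0.11;-0.04 0.097 0 0 0 -0.11' 
python3 flap.py .2 .1 .05 0 -.03
```

```text
time: 5.9
ee_pos: [0.539, -0.1344, 0.0849]
eef_rot: [0.512, 0.486, -0.36, 0.61]
ft_force: [1.1, -0.4, 0.4]
width: 0.0002
time: 6.6
ee_pos: [0.557, -0.1298, 0.0989]
eef_rot: [0.471, 0.527, -0.409, 0.577]
ft_force: [0.1, 0.3, -0.8]
width: 0.0003
grasp [ 0.5549 -0.1303  0.1174]
0.1 -0.018 0.029 -0.000 -0.000 0.000 -0.038
0.05 -0.026 0.045 -0.000 -0.000 0.000 -0.057
0.0 -0.033 0.061 -0.000 -0.000 0.000 -0.075
-0.03 -0.037 0.070 -0.000 -0.000 0.000 -0.086
```

```bash
python3 -m pendant '-0.009 0.015 0 0 0 -0.019;-0.018 0.029 0 0 0 -0.038;-0.026 0.045 0 0 0 -0.057;-0.033 0.061 0 0 0 -0.075;-0.033 0.061 0 0 0 -0.075'
python3 - <<'E'
from h import *
np.set_printoptions(precision=4,suppress=True)
im,d=snap('wrist','w6'); im1,_=snap('side','s6')
f=lambda i:cv2.resize(i,(400,400),interpolation=cv2.INTER_CUBIC)
cv2.imwrite('pics/c6.png',np.hstack([f(im1[190:270,330:410]),im[0:400,120:520]]))
for v in(170,190,205,215):
  for u in(313,317,321):
    p=pt('w6',u,v);print(u,v,p,M0.T@(p-P0))
E
```

```text
time: 7.1
ee_pos: [0.5703, -0.1268, 0.1083]
eef_rot: [0.441, 0.553, -0.441, 0.553]
ft_force: [0.5, -0.9, 0.5]
width: 0.0007
313 170 [ 0.5633 -0.0979  0.0873] [ 0.0211 -0.0004 -0.0297]
317 170 [ 0.5658 -0.0975  0.0863] [ 0.022   0.0021 -0.0296]
321 170 [ 0.5684 -0.0974  0.0835] [ 0.0248  0.0047 -0.029 ]
313 190 [ 0.5662 -0.1107  0.087 ] [ 0.0213 -0.0004 -0.0165]
317 190 [ 0.5688 -0.1105  0.0856] [ 0.0227  0.0021 -0.0162]
321 190 [ 0.5715 -0.1105  0.0831] [ 0.0252  0.0048 -0.0156]
313 205 [ 0.5683 -0.1202  0.0883] [ 0.02   -0.0005 -0.0068]
317 205 [ 0.5711 -0.1206  0.0849] [ 0.0234  0.0022 -0.0058]
321 205 [ 0.5738 -0.1203  0.0839] [ 0.0244  0.0048 -0.0055]
313 215 [ 0.5699 -0.1272  0.0873] [ 0.021  -0.0005  0.0004]
317 215 [ 0.5726 -0.1273  0.0852] [0.0232 0.0022 0.0011]
321 215 [ 0.5754 -0.1273  0.0833] [0.025  0.0049 0.0017]
```

View pics/c6.png

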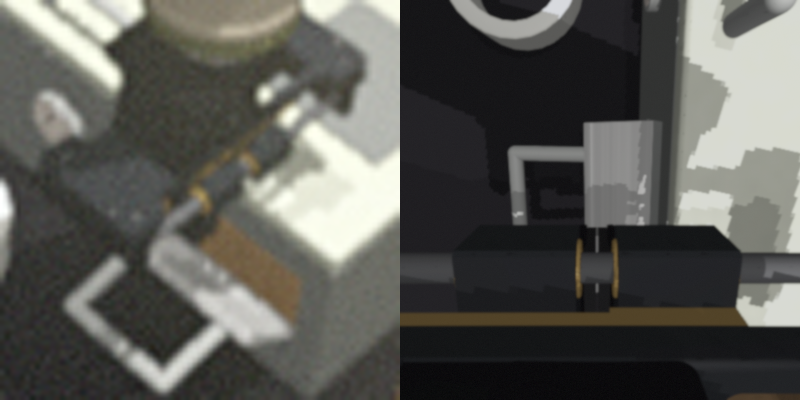

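The bar has slipped out. The shut fingers came up empty and the flap stays open, with its bar at about (237,152)–(240,222) in the wrist image. I'll measure where it is.

Run:
```python
from h import *
np.set_printoptions(precision=4,suppress=True)
ex=np.array([np.cos(YAW),np.sin(YAW),0]);ey=np.array([-ex[1],ex[0],0])
H=np.array([.568,-.126,.045])+.042*ex; H[2]=.045
im=cv2.imread('pics/w6.png')
for v in(165,180,195,210):
    print(v,[ (u,np.round([(pt('w6',u,v)-H)@ex,(pt('w6',u,v)-H)@ey,pt('w6',u,v)[2]],4).tolist()) for u in range(230,248,3)])
print('arm',[(np.round([(pt('w6',u,153)-H)@ex,pt('w6',u,153)[2]],4)) for u in range(240,305,10)])
print('flap edge',[(u,np.round([(pt('w6',u,170)-H)@ex,pt('w6',u,170)[2]],4)) for u in range(300,390,8)])
print('box front face', [(u,np.round([(pt('w6',u,60)-H)@ex,pt('w6',u,60)[2]],4)) for u in range(360,420,6)])
print('w5 flap arm',[(u,np.round([(pt('w5',u,162)-H)@ex,pt('w5',u,162)[2]],4)) for u in range(316,420,6)])
print('w5 flap face',[(u,np.round([(pt('w5',u,180)-H)@ex,pt('w5',u,180)[2]],4)) for u in range(390,520,8)])
```

```text
165 [(230, [-0.0974, 0.029, 0.0709]), (233, [-0.0947, 0.0294, 0.0733]), (236, [-0.0934, 0.0289, 0.0702]), (239, [-0.091, 0.0291, 0.0718]), (242, [-0.0895, 0.0287, 0.0693]), (245, [-0.1028, 0.0173, -0.0002])]
180 [(230, [-0.0983, 0.0183, 0.0701]), (233, [-0.0955, 0.0189, 0.0728]), (236, [-0.0937, 0.0187, 0.072]), (239, [-0.0917, 0.0186, 0.0716]), (242, [-0.09, 0.0183, 0.0699]), (245, [-0.1038, 0.0032, -0.0014])]
195 [(230, [-0.1182, -0.0107, -0.0002]), (233, [-0.0965, 0.0079, 0.0717]), (236, [-0.0943, 0.0081, 0.0722]), (239, [-0.092, 0.0082, 0.0728]), (242, [-0.0902, 0.0079, 0.0716]), (245, [-0.0894, 0.0064, 0.0659])]
210 [(230, [-0.1192, -0.0252, -0.0004]), (233, [-0.0975, -0.0034, 0.0705]), (236, [-0.0951, -0.003, 0.0718]), (239, [-0.0931, -0.0032, 0.0712]), (242, [-0.0913, -0.0036, 0.0698]), (245, [-0.0894, -0.0039, 0.0688])]
arm [array([-0.0896,  0.0728]), array([-0.0825,  0.0747]), array([-0.0758,  0.0747]), array([-0.069,  0.076]), array([-0.062 ,  0.0787]), array([-0.0555,  0.0787]), array([-0.0489,  0.0799])]
flap edge [(300, array([-0.0533, -0.0022])), (308, array([-0.0435,  
[... 1199 characters left out ...]
ay([-0.05  ,  0.0797])), (406, array([-0.0467,  0.0807])), (412, array([-0.0452,  0.0836])), (418, array([-0.0428,  0.0855]))]
w5 flap face [(390, array([-0.0006,  0.0136])), (398, array([-0.001 ,  0.0234])), (406, array([-0.0009,  0.0321])), (414, array([-0.0447,  0.0856])), (422, array([-0.0415,  0.0882])), (430, array([0.0242, 0.0317])), (438, array([0.0228, 0.0409])), (446, array([0.0247, 0.0467])), (454, array([0.0237, 0.0546])), (462, array([0.0259, 0.0596])), (470, array([0.0348, 0.0592])), (478, array([0.0429, 0.0597])), (486, array([0.0506, 0.0607])), (494, array([0.0597, 0.0607])), (502, array([-0.0007,  0.106 ])), (510, array([-0.0002,  0.1101])), (518, array([-0.    ,  0.1141]))]
```

The numbers show the flap at θ≈0.88, so the pull-down step is met, and the bar's centre is 94.5 mm in front of the front face at z 0.068. I'll open, re-approach tilted and grip again, harder and with the bar nearer the tips.

```bash
cat >> h.py <<'E'
ex=np.array([np.cos(YAW),np.sin(YAW),0]);ey=np.array([-ex[1],ex[0],0]);ez=np.array([0,0,1.])
H=np.array([.568,-.126,0])+.042*ex-.0012*ex+.045*ez
Rr,f0=np.hypot(.042,.086),np.arctan2(.042,.086)
def bar(th): return H+Rr*(-np.sin(f0+th)*ex+np.cos(f0+th)*ez)
def tcp(p,a,back): return p+ori(a)[:,0]*back
E
python3 - <<'E'
from h import *
a=.48; b=bar(.878); print(b)
print(row(tcp(b,a,-.06),a,False)); print(row(tcp(b,a,-.02),a,False)); print(row(tcp(b,a,.013),a,False))
E
```

```text
[ 0.51711686 -0.1376459   0.06761001]
-0.051 -0.324 -0.006 -0.001 0.000 0.320
0.091 -0.250 -0.006 -0.001 0.000 0.320
0.208 -0.189 -0.006 -0.001 0.000 0.320
```

```bash
python3 -m pendant '-0.12 -0.05 -0.006 0 0 0;-0.12 -0.2 -0.006 0 0 0.1;-0.1 -0.324 -0.006 0 0 0.2;-0.051 -0.324 -0.006 0 0 0.3;-0.051 -0.324 -0.006 0 0 0.32;-0.051 -0.324 -0.006 0 0 0.32;-0.051 -0.324 -0.006 0 0 0.32' -0.17 60
python3 - <<'E'
from h import *
np.set_printoptions(precision=4,suppress=True)
a=.48; b=bar(.878)
for k in(-.06,-.02,.013): print(row(tcp(b,a,k),a,False))
snap('wrist','w7');d=np.load('pics/w7.npz')['d']
# find the bar in front of the tool: points near predicted bar
for v in range(120,250,15):
    ps=[(u,pt('w7',u,v)) for u in range(240,400)]
    q=[(u,(p-H)@ex,(p-H)@ey,p[2]) for u,p in ps if abs((p-b)@ex)<.02 and abs(p[2]-.07)<.015]
    if q: print(v,q[0][0],q[-1][0],np.round(np.median(q,axis=0)[1:],4))
E
```

```text
time: 7.9
ee_pos: [0.4907, -0.1441, 0.1221]
eef_rot: [0.559, 0.432, -0.298, 0.642]
ft_force: [1.0, 0.5, 1.0]
width: 0.0354
0.004 -0.004 -0.001 -0.001 0.001 0.001
0.164 -0.004 -0.002 -0.001 0.001 0.001
0.296 -0.004 -0.002 -0.001 0.001 0.001
150 306 341 [-0.0874  0.0377  0.0734]
165 307 319 [-0.0951  0.0269  0.071 ]
180 307 319 [-0.0954  0.0154  0.0712]
195 307 319 [-0.0951  0.0037  0.071 ]
210 307 319 [-0.0958 -0.0083  0.0709]
225 307 319 [-0.0954 -0.0203  0.0706]
240 308 339 [-0.0857 -0.0347  0.0717]
```

```bash
python3 -m pendant '0.06 -0.004 0 0 0 0;0.13 -0.004 0 0 0 0;0.2 -0.004 0 0 0 0;0.26 -0.004 0 0 0 0;0.296 -0.004 0 0 0 0;0.296 -0.004 0 0 0 0;0.296 -0.004 0 0 0 0' && for f in 15; do python3 -m pendant '0 0 0 0 0 0;0 0 0 0 0 0;0 0 0 0 0 0;0 0 0 0 0 0;0 0 0 0 0 0' -1 15; done
python3 - <<'E'
from h import *
np.set_printoptions(precision=4,suppress=True)
print(r.read_state()['joint_positions'])
snap('wrist','w8'); T=M0
for v in range(150,300,15):
    q=[]
    for u in range(240,400):
        p=pt('w8',u,v)
        if abs((p-bar(.878))@ex)<.02 and abs(p[2]-.07)<.015: q.append([u,*(M0.T@(p-P0))])
    if q: print(v,len(q),np.round(np.median(q,axis=0),4))
E
```

```text
time: 8.65
ee_pos: [0.5232, -0.1364, 0.0556]
eef_rot: [0.559, 0.433, -0.297, 0.642]
ft_force: [-0.7, 0.3, 0.2]
width: 0.0364
time: 9.15
ee_pos: [0.5228, -0.1365, 0.0555]
eef_rot: [0.56, 0.432, -0.298, 0.642]
ft_force: [-0.2, -0.3, -0.2]
width: 0.0046
[ 0.2982  0.0398  0.0456  2.2353 -0.5307  0.5144  0.9862]
165 51 [330.      -0.0148   0.0086  -0.039 ]
180 19 [314.      -0.0169   0.0003  -0.0315]
195 19 [314.      -0.0167   0.0003  -0.0233]
210 19 [314.      -0.0169   0.0002  -0.0151]
225 34 [314.5     -0.0184   0.0005  -0.0072]
240 10 [316.5     -0.0173   0.0016   0.0019]
285 12 [316.5     -0.0168   0.0016   0.0295]
```

```bash
python3 -m pendant '0 0 0 0 0 0;0 0 0 0 0 0;0 0 0 0 0 0' -1 15
python3 - <<'E'
from h import *
b=bar(.878);k=.6
off=P0-tcp(b,.48,.012);print(off)
for th in(.878,.85,.8,.75,.7,.65,.6,.5,.4): print(th,row(tcp(bar(th),.48+k*(th-.878),.012)+off,.48+k*(th-.878),False))
E
```

```text
time: 9.5
ee_pos: [0.5228, -0.1365, 0.0553]
eef_rot: [0.56, 0.432, -0.298, 0.641]
ft_force: [-0.0, 0.8, -0.1]
width: 0.0006
[ 2.40001770e-04 -4.06932681e-05 -1.70372869e-03]
0.878 0.000 0.000 0.000 -0.001 0.000 0.001
0.85 -0.008 0.006 -0.000 -0.001 0.000 -0.010
0.8 -0.022 0.018 -0.000 -0.001 0.000 -0.030
0.75 -0.035 0.031 -0.000 -0.001 0.000 -0.050
0.7 -0.047 0.044 -0.000 -0.001 0.000 -0.070
0.65 -0.059 0.058 -0.000 -0.001 0.000 -0.090
0.6 -0.070 0.072 -0.000 -0.001 0.000 -0.110
0.5 -0.090 0.102 -0.000 -0.001 0.000 -0.150
0.4 -0.106 0.134 -0.000 -0.001 0.000 -0.190
```

Run:
```python
from h import *
im,d=snap('wrist','w9'); im1,_=snap('side','s9'); im3,_=snap('scene','n9')
w7=cv2.imread('pics/w7.png'); w6=cv2.imread('pics/w6.png')
f=lambda i:cv2.convertScaleAbs(cv2.resize(i,(400,300),interpolation=cv2.INTER_CUBIC),alpha=2.2,beta=10)
cv2.imwrite('pics/c9.png',np.vstack([np.hstack([f(im[140:320,200:440]),f(im1[203:263,325:405])]),np.hstack([f(w6[140:320,200:440]),f(w7[140:320,200:440])])]))
```

```text
(no output)
```

View pics/c9.png

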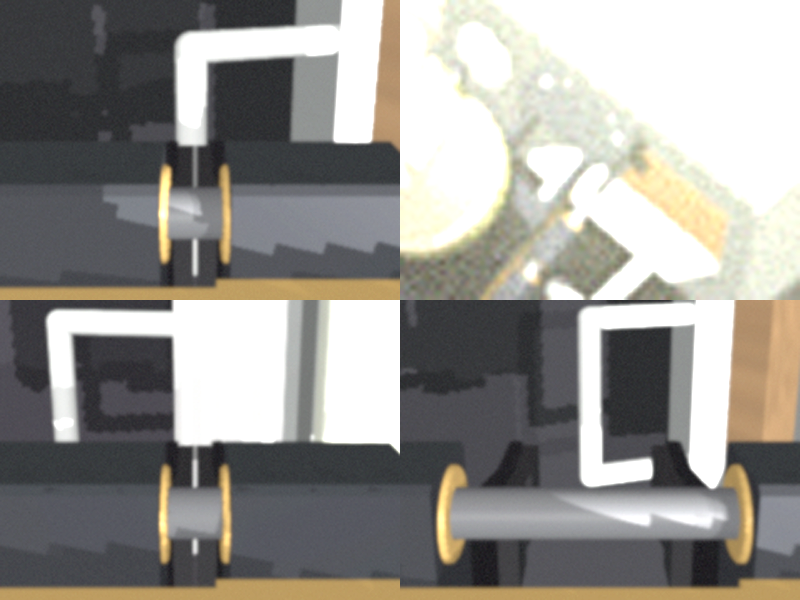

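Run:
```python
from h import *
np.set_printoptions(precision=4,suppress=True)
for u,v in[(349.4,188),(377,176.4)]:
    o,w,d=ray('side0',u,v)
    for y in(-.0095,0,.0095): print(u,v,'at y',y,o+w*(y-o[1])/w[1])
    print('depth',[pt('side0',u+i,v-j) for i in(0,) for j in(1,3,5)])
def proj(f,p):
    c=np.load(f'pics/{f}.npz');M=cv2.Rodrigues(c['rvec'])[0];q=M@p+c['tvec'].ravel();s=q[:2]/q[2];s=s*(1+float(c['k1'])*(s@s));K=c['camera_matrix'];return K[0,0]*s[0]+K[0,2],K[1,1]*s[1]+K[1,2],q[2]
# current pose, s9 / n9: along tool axis near z=-9.5mm face
for f,zz in(('s9',.0095),('n9',-.0095),('w9',-.0095)):
    for k in(0,.005,.01,.015,.02,.025,.03,.04,.05):
        u,v,q=proj(f,P0+M0@np.array([-k,-.006,zz])); dd=np.load(f'pics/{f}.npz')['d']
        print(f,k,round(u,1),round(v,1),'pred',round(q,4),'depth',dd[int(round(v)),int(round(u))])
```

```text
349.4 188 at y -0.0095 [ 0.5719 -0.0095  0.2289]
349.4 188 at y 0 [0.5783 0.     0.217 ]
349.4 188 at y 0.0095 [0.5847 0.0095 0.2052]
depth [array([ 0.5733, -0.0071,  0.2303]), array([ 0.5714, -0.0092,  0.2416]), array([ 0.571 , -0.0092,  0.2501])]
377 176.4 at y -0.0095 [ 0.6696 -0.0095  0.2298]
377 176.4 at y 0 [0.6773 0.     0.218 ]
377 176.4 at y 0.0095 [0.685  0.0095 0.2061]
depth [array([ 0.6684, -0.0103,  0.2353]), array([ 0.6694, -0.0079,  0.2412]), array([ 0.6658, -0.0112,  0.2539])]
s9 0 356.0 263.3 pred 1.2902 depth 1.2710136
s9 0.005 355.5 262.9 pred 1.2859 depth 1.3523209
s9 0.01 355.0 262.5 pred 1.2816 depth 1.2779146
s9 0.015 354.6 262.1 pred 1.2774 depth 1.2779146
s9 0.02 354.1 261.7 pred 1.2731 depth 1.3520875
s9 0.025 353.6 261.3 pred 1.2688 depth 1.2741085
s9 0.03 353.1 260.8 pred 1.2645 depth 1.2620782
s9 0.04 352.2 260.0 pred 1.2559 depth 1.1819031
s9 0.05 351.2 259.2 pred 1.2474 depth 1.1761215
n9 0 289.7 168.5 pred 1.5848 depth 1.363589
n9 0.005 290.1 167.3 pred 1.5833 depth 1.5758765
n9 0.01 290.5 166.0 pred 1.5817 depth 1.5704515
n9 0.015 290.9 164.7 pred 1.5801 depth 1.5762135
n9 0.02 291.3 163.5 pred 1.5786 depth 1.7006686
n9 0.025 291.7 162.2 pred 1.577 depth 1.5696887
n9 0.03 292.1 160.9 pred 1.5755 depth 1.564971
n9 0.04 292.9 158.4 pred 1.5723 depth 1.5680432
n9 0.05 293.7 155.8 pred 1.5692 depth 1.564547
w9 0 303.6 210.6 pred 0.1937 depth 0.2543187
w9 0.005 303.3 213.2 pred 0.1889 depth 0.25445467
w9 0.01 302.9 216.0 pred 0.184 depth 0.25499362
w9 0.015 302.6 218.8 pred 0.1792 depth 0.25613505
w9 0.02 302.2 221.9 pred 0.1743 depth 0.255947
w9 0.025 301.7 225.1 pred 0.1695 depth 0.17058389
w9 0.03 301.3 228.4 pred 0.1647 depth 0.1658948
w9 0.04 300.3 235.9 pred 0.155 depth 0.1556333
w9 0.05 299.2 244.3 pred 0.1453 depth 0.08252465
```

This explains the failures. By wrist depth, the real finger tips end about 23 mm short of the reported TCP, so the shut fingers were only riding on top of the bar, which accounts for width 0 and the upward force. The grip point is therefore about 36 mm behind the reported TCP, so I'll back off, open, go 24 mm deeper and close for longer.

```bash
python3 -m pendant '-0.1 0 0 0 0 0;-0.18 0 0 0 0 0;-0.18 0 0 0 0 0;-0.18 0 0 0 0 0;-0.18 0 0 0 0 0;-0.1 0 0 0 0 0;-0.02 0 0 0 0 0;-0.02 0 0 0 0 0' -0.17 30 && python3 -m pendant '0.05 0 0 0 0 0;0.1 0 0 0 0 0;0.116 0 0 0 0 0;0.116 0 0 0 0 0' && python3 -m pendant '0 0 0 0 0 0;0 0 0 0 0 0;0 0 0 0 0 0;0 0 0 0 0 0;0 0 0 0 0 0;0 0 0 0 0 0;0 0 0 0 0 0' -1 40
cat > arc.py <<'E'
from h import *
import sys
th0=float(sys.argv[1]);a0=np.arctan2(M0[:,0]@ex,-M0[2,0]);kk=.036
off=P0-tcp(bar(th0),a0,kk);print('tilt',a0,'off',off@ex,off@ey,off[2])
for th in map(float,sys.argv[2:]):
    a=a0*th/th0 if th>0 else 0
    print(th,row(tcp(bar(th),a,kk)+off,a,False))
E
python3 arc.py .878 .878 .8 .7 .6 .5 .4
```

```text
time: 10.45
ee_pos: [0.5194, -0.1357, 0.0566]
eef_rot: [0.559, 0.434, -0.298, 0.64]
ft_force: [-0.4, 0.7, -0.1]
width: 0.0364
time: 10.85
ee_pos: [0.5332, -0.1338, 0.0336]
eef_rot: [0.559, 0.433, -0.298, 0.641]
ft_force: [0.0, -0.4, 0.1]
width: 0.036
time: 11.55
ee_pos: [0.5326, -0.1343, 0.0335]
eef_rot: [0.559, 0.433, -0.298, 0.641]
ft_force: [-5.6, -2.4, 2.1]
width: 0.0089
tilt 0.47731136721608336 off -0.0007188527434151298 -0.00018986278334409392 -0.002130647422407636
0.878 0.000 0.000 0.000 -0.001 0.000 -0.000
0.8 -0.022 0.014 -0.000 -0.001 0.000 -0.028
0.7 -0.048 0.035 -0.000 -0.001 0.000 -0.065
0.6 -0.071 0.058 -0.000 -0.001 0.000 -0.101
0.5 -0.092 0.084 -0.000 -0.001 0.000 -0.137
0.4 -0.110 0.111 -0.000 -0.001 0.000 -0.173
```

Width is now 8.9 mm with contact force, so this is a real grip. I'll close the flap.

```bash
python3 -m pendant '-0.011 0.007 0 0 0 -0.014;-0.022 0.014 0 0 0 -0.028;-0.035 0.024 0 0 0 -0.046;-0.048 0.035 0 0 0 -0.065;-0.06 0.046 0 0 0 -0.083;-0.071 0.058 0 0 0 -0.101;-0.082 0.071 0 0 0 -0.119;-0.092 0.084 0 0 0 -0.137' 
python3 arc.py .5 .4 .3 .2 .1 .05 0
```

```text
time: 12.35
ee_pos: [0.5389, -0.1328, 0.0628]
eef_rot: [0.511, 0.489, -0.364, 0.606]
ft_force: [-6.6, -0.9, -0.8]
width: 0.0084
tilt 0.26738131430689566 off -0.0020586908893313305 -0.0001453490059977749 -0.0027832485839871385
0.4 -0.023 0.023 -0.000 -0.002 -0.000 -0.036
0.3 -0.043 0.048 -0.000 -0.002 -0.000 -0.071
0.2 -0.060 0.075 -0.000 -0.002 -0.000 -0.107
0.1 -0.074 0.104 -0.000 -0.002 -0.001 -0.143
0.05 -0.080 0.119 -0.000 -0.002 -0.001 -0.160
0.0 -0.085 0.134 -0.000 -0.002 -0.001 -0.178
```

```bash
python3 -m pendant '-0.012 0.012 0 0 0 -0.018;-0.023 0.023 0 0 0 -0.036;-0.043 0.048 0 0 0 -0.071;-0.06 0.075 0 0 0 -0.107;-0.074 0.104 0 0 0 -0.143;-0.08 0.119 0 0 0 -0.16;-0.085 0.134 0 0 0 -0.178;-0.086 0.138 0 0 0 -0.178' && python3 -m pendant '0 0 0 0 0 0;0 0 0 0 0 0'
python3 arc.py .0001 0
python3 - <<'E'
from h import *
np.set_printoptions(precision=4,suppress=True)
snap('wrist','w10')
for v in range(20,220,20):
    q=[]
    for u in range(220,420):
        p=pt('w10',u,v); x=(p-H)@ex
        if -.06<x<-.03 and .10<p[2]<.15: q.append([u,x,(p-H)@ey,p[2]])
    if q: print(v,len(q),np.round(np.median(q,axis=0),4))
for v in (100,140,180,200):
    print(v,[(u,np.round([(pt('w10',u,v)-H)@ex,pt('w10',u,v)[2]],4)) for u in range(360,410,5)])
E
```

```text
time: 13.15
ee_pos: [0.5656, -0.1269, 0.0937]
eef_rot: [0.441, 0.553, -0.441, 0.552]
ft_force: [-14.9, -1.6, 9.0]
width: 0.0086
time: 13.35
ee_pos: [0.5656, -0.1269, 0.0937]
eef_rot: [0.442, 0.552, -0.441, 0.552]
ft_force: [-11.6, -0.8, 6.6]
width: 0.0086
tilt 0.0008605279847804784 off -0.0013724506153145223 -0.00029908968999822544 -0.0012877847343490262
0.0 -0.000 -0.000 0.000 -0.002 -0.001 -0.001
180 36 [322.5     -0.0387   0.0358   0.1338]
200 21 [316.      -0.0416   0.0268   0.1352]
100 [(360, array([-0.0059,  0.0008])), (365, array([-0.0016, -0.001 ])), (370, array([-0.0002,  0.0161])), (375, array([-0.0002,  0.0387])), (380, array([-0.0001,  0.0572])), (385, array([-0.    ,  0.0732])), (390, array([-0.0002,  0.0878])), (395, array([-0.0002,  0.1002])), (400, array([-0.    ,  0.1103])), (405, array([-0.    ,  0.1198]))]
140 [(360, array([-0.0046, -0.0015])), (365, array([-0.0006,  0.0002])), (370, array([-0.0038,  0.0461])), (375, array([-0.0007,  0.0484])), (380, array([-0.0001,  0.0634])), (385, array([-0.0002,  0.0799])), (390, array([0.0001, 0.0921])), (395, array([0.0002, 0.1037])), (400, array([0.0002, 0.1142])), (405, array([-0.    ,  0.1244]))]
180 [(360, array([-0.0037,  0.0001])), (365, array([0.    , 0.0038])), (370, array([-0.003 ,  0.0479])), (375, array([-0.    ,  0.0515])), (380, array([-0.0001,  0.07  ])), (385, array([-0.0001,  0.0854])), (390, array([0.0003, 0.0967])), (395, array([0.0003, 0.1085])), (400, array([-0.0001,  0.1204])), (405, array([0.0002, 0.1284]))]
200 [(360, array([-0.003 , -0.0012])), (365, array([0.0001, 0.0078])), (370, array([-0.0025,  0.0488])), (375, array([0.0003, 0.0532])), (380, array([0.0004, 0.0707])), (385, array([0.    , 0.0877])), (390, array([0.0002, 0.1   ])), (395, array([0.0002, 0.1115])), (400, array([0.0001, 0.122 ])), (405, array([0.0003, 0.1301]))]
```

The flap face is flush with the front and the stop pushes back with about 12 N, so it is shut. I'll release and rise, then measure the lid handle from there.

```bash
python3 -m pendant '0 0 0 0 0 0;0 0 0 0 0 0;0 0 0 0 0 0;-0.05 0 0 0 0 0;-0.12 0 0 0 0 0;-0.24 0 0 0 0 0;-0.38 0 0 0 0 0;-0.44 0 0 0 0 0' -0.17 40 && python3 -m pendant '0 0.08 -0.12 0 0 0;0 0.08 -0.12 0 0 0;0 0.08 -0.12 0 0 0'
python3 - <<'E'
from h import *
np.set_printoptions(precision=4,suppress=True)
snap('wrist','w11')
C=H*[1,1,0]+.02*ex+.14*ey+.18*ez
for v in range(0,230,12):
    q=[]
    for u in range(150,600):
        p=pt('w11',u,v)
        if .168<p[2]<.2 : q.append([u,(p-C)@ex,(p-C)@ey,p[2]])
    if q: print(v,len(q),np.round(np.median(q,axis=0),4))
print('flap face x', [np.round([(pt('w11',u,v)-H)@ex,(pt('w11',u,v)-H)@ey,pt('w11',u,v)[2]],4) for u in(295,300,305,310,315,320,325,330) for v in(200,)])
print(row(C+.03*ez,0))
E
```

```text
time: 14.2
ee_pos: [0.569, -0.1265, 0.2085]
eef_rot: [0.444, 0.55, -0.438, 0.556]
ft_force: [1.0, -0.6, 0.2]
width: 0.0358
time: 14.5
ee_pos: [0.5804, -0.0916, 0.2041]
eef_rot: [0.442, 0.552, -0.439, 0.554]
ft_force: [-0.5, -0.0, -0.1]
width: 0.0362
0 18 [384.5     -0.0012   0.017    0.184 ]
12 18 [383.5     -0.0015   0.0111   0.1837]
24 17 [383.      -0.0014   0.0048   0.1842]
36 18 [382.5     -0.0014  -0.0013   0.1836]
48 17 [382.      -0.0015  -0.0078   0.1842]
60 17 [382.      -0.001   -0.0142   0.1839]
72 17 [381.      -0.0012  -0.0208   0.1841]
84 16 [380.5     -0.0014  -0.0275   0.1844]
96 17 [380.      -0.0011  -0.0343   0.1837]
108 19 [378.      -0.0019  -0.0413   0.184 ]
flap face x [array([-0.0446, -0.0097, -0.0002]), array([-0.0384, -0.0098, -0.0006]), array([-0.0323, -0.0098, -0.0003]), array([-0.0261, -0.0094,  0.001 ]), array([-0.02  , -0.0097,  0.    ]), array([-0.0138, -0.01  , -0.0013]), array([-0.0076, -0.0099, -0.0007]), array([-0.0037,  0.0029,  0.0458])]
0.052 0.164 -0.437 0.000 -0.000 -0.004
```

```bash
python3 -m pendant '0 0.04 -0.11 0 0 0;0 0.08 -0.22 0 0 0;0 0.12 -0.33 0 0 0;0 0.164 -0.437 0 0 -0.004;0 0.164 -0.437 0 0 -0.004;0 0.164 -0.437 0 0 -0.004'
python3 - <<'E'
from h import *
C=H*[1,1,0]+.02*ex+.14*ey+.18*ez
print(row(C+[0,0,-.036],0,False))
E
```

```text
time: 15.15
ee_pos: [0.5959, 0.0224, 0.2041]
eef_rot: [0.441, 0.553, -0.441, 0.553]
ft_force: [-0.1, -0.5, 0.6]
width: 0.0365
0.240 0.002 -0.007 -0.001 0.000 0.000
```

```bash
python3 -m pendant '0.08 0.002 -0.007 0 0 0;0.16 0.002 -0.007 0 0 0;0.21 0.002 -0.007 0 0 0;0.24 0.002 -0.007 0 0 0;0.24 0.002 -0.007 0 0 0' && python3 -m pendant '0 0 0 0 0 0;0 0 0 0 0 0;0 0 0 0 0 0;0 0 0 0 0 0;0 0 0 0 0 0;0 0 0 0 0 0;0 0 0 0 0 0' -1 58
python3 - <<'E'
from h import *
# lid arc: bar rel. hinge (-.18,.05)
a0=np.arctan2(M0[:,0]@ex,-M0[2,0]); kk=.036
def lb(t): return (-.18*np.cos(t)+.05*np.sin(t))*ex+(.18*np.sin(t)+.05*np.cos(t))*ez
for t in(.02,.04,.06,.08,.1,.12,.14,.15,.16):
    # tool turns with the lid: front rises -> top leans to +ex: tilt -t
    for k in(0.6,): print(t,row(P0-ori(a0)[:,0]*kk+lb(t)-lb(0)+ori(a0-k*t)[:,0]*kk,a0-k*t,False))
E
```

```text
time: 15.65
ee_pos: [0.5957, 0.0239, 0.1437]
eef_rot: [0.441, 0.553, -0.442, 0.552]
ft_force: [-0.2, 0.2, -0.4]
width: 0.0364
time: 16.35
ee_pos: [0.5938, 0.0243, 0.1448]
eef_rot: [0.44, 0.554, -0.442, 0.551]
ft_force: [-13.2, -2.1, 10.4]
width: 0.0084
0.02 -0.014 0.002 -0.000 -0.001 -0.000 -0.008
0.04 -0.029 0.005 -0.000 -0.001 -0.000 -0.016
0.06 -0.043 0.008 -0.000 -0.001 -0.000 -0.024
0.08 -0.057 0.011 -0.000 -0.001 -0.000 -0.032
0.1 -0.071 0.015 -0.000 -0.001 -0.000 -0.040
0.12 -0.085 0.018 -0.000 -0.001 -0.000 -0.048
0.14 -0.099 0.022 -0.000 -0.001 -0.000 -0.056
0.15 -0.106 0.025 -0.000 -0.001 -0.000 -0.060
0.16 -0.113 0.027 -0.000 -0.001 -0.000 -0.064
```

Gripped, with width 8.4 mm. I'll lift in small steps.

```bash
python3 -m pendant '-0.007 -0.004 0 0 0 -0.004;-0.014 -0.003 0 0 0 -0.008;-0.021 -0.002 0 0 0 -0.012;-0.029 -0.001 0 0 0 -0.016;-0.029 -0.001 0 0 0 -0.016' && python3 -m pendant '-0.004 0 0 0 0 -0.002;-0.007 0.002 0 0 0 -0.004;-0.011 0.002 0 0 0 -0.006;-0.014 0.003 0 0 0 -0.008;-0.014 0.003 0 0 0 -0.008'
```

```text
time: 16.85
ee_pos: [0.5949, 0.0245, 0.1515]
eef_rot: [0.434, 0.559, -0.449, 0.546]
ft_force: [-7.6, -2.2, -3.4]
width: 0.008
time: 17.35
ee_pos: [0.5958, 0.0247, 0.1554]
eef_rot: [0.43, 0.561, -0.452, 0.544]
ft_force: [-8.7, -1.7, -3.0]
width: 0.0083
```

```bash
python3 -m pendant '-0.009 0.002 0 0 0 -0.005;-0.018 0.004 0 0 0 -0.01;-0.027 0.006 0 0 0 -0.015;-0.036 0.008 0 0 0 -0.02;-0.045 0.011 0 0 0 -0.025;-0.054 0.014 0 0 0 -0.03;-0.063 0.017 0 0 0 -0.036;-0.063 0.017 0 0 0 -0.036'
cat > lid.py <<'E'
from h import *
np.set_printoptions(precision=4,suppress=True)
import sys
n=sys.argv[1]; snap('wrist','w'+n); snap('scene','n'+n); snap('side','s'+n)
F=H*[1,1,0]+.07*ey # front mid
def lidfit(f):
    d=np.load(f'pics/{f}.npz')['d']; L=[]
    for v in range(2,398,3):
        for u in range(2,638,3):
            if d[v,u]>0:
                p=pt(f,u,v); L.append([(p-F)@ex,(p-F)@ey,p[2]])
    L=np.array(L); m=(L[:,0]>.01)&(L[:,0]<.19)&(abs(L[:,1])<.14)&(L[:,2]>.135)&(L[:,2]<.145+.03*0+.25*(.2-L[:,0])+.004); Q=L[m]
    for _ in range(8):
        A=np.c_[Q[:,0],np.ones(len(Q))]; c=np.linalg.lstsq(A,Q[:,2],rcond=None)[0]; e=abs(L[m][:,2]-np.c_[L[m][:,0],np.ones(m.sum())]@c); Q=L[m][e<max(.003,np.median(e))]
    print(f,'lid angle',-np.arctan(c[0]),'front top z',c[1],len(Q))
    b=(L[:,0]>-.06)&(L[:,0]<.03)&(L[:,1]>-.14)&(L[:,1]<0)&(L[:,2]>.06)&(L[:,2]<.10); print('  flap region x median',np.median(L[b][:,0]) if b.any() else None, 'p5', np.percentile(L[b][:,0],5) if b.any() else None,b.sum())
for k in 'wns': lidfit(k+n)
E
python3 lid.py 12
```

```text
time: 18.15
ee_pos: [0.5998, 0.0257, 0.1711]
eef_rot: [0.415, 0.573, -0.467, 0.531]
ft_force: [-12.6, -2.1, 0.2]
width: 0.0082
w12 lid angle 0.1486332609243843 front top z 0.17493263285024196 4683
  flap region x median None p5 None 0
n12 lid angle 0.1455013502691095 front top z 0.1744163982972916 287
  flap region x median None p5 None 0
s12 lid angle 0.14273777473365878 front top z 0.17482328303189015 292
  flap region x median -0.0008639400509772854 p5 -0.002910201960331905 22
```

All three views put the lid at about 0.146 rad. I'll hold for a moment, then check once more.

```bash
python3 -m pendant '0 0 0 0 0 0;0 0 0 0 0 0;0 0 0 0 0 0;0 0 0 0 0 0;0 0 0 0 0 0' && python3 lid.py 13
python3 - <<'E'
import cv2,numpy as np
a=cv2.imread('pics/s13.png');b=cv2.imread('pics/n13.png')
cv2.imwrite('pics/c13.png',np.hstack([cv2.resize(a[140:300,250:450],(400,320)),cv2.resize(b[120:280,180:380],(400,320))]))
E
```

```text
time: 18.8
ee_pos: [0.5998, 0.0257, 0.171]
eef_rot: [0.415, 0.573, -0.467, 0.531]
ft_force: [-12.0, -2.0, 0.2]
width: 0.0083
w13 lid angle 0.1480327632238541 front top z 0.17477251636618177 4691
  flap region x median None p5 None 0
n13 lid angle 0.14554629779837863 front top z 0.17469666201013 298
  flap region x median None p5 None 0
s13 lid angle 0.14391293784073894 front top z 0.17500509442552462 281
  flap region x median -0.0018068064013471307 p5 -0.003362842231840082 22
```

View pics/c13.png

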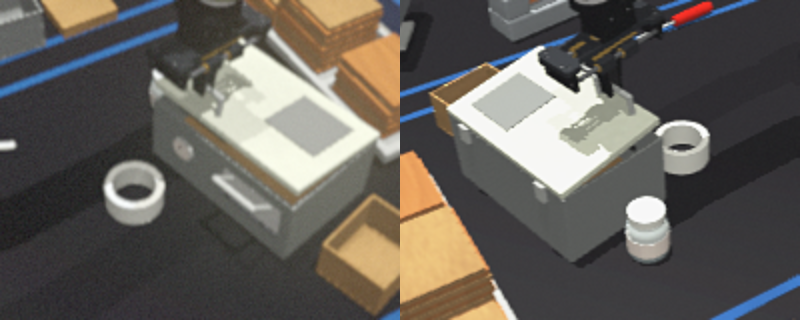

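The lid is ajar and held, the flap is shut, and the tape, jar and carton are where they were. Handing in.

```bash
python3 -c "
from bench import close_job
print(close_job())"
```

```text
the job is handed in; nothing more can be done
None
```

I pulled the flap down, pushed it back shut, broke the lid's seal and handed the job in with the gripper holding the lid slightly ajar, 18.9 s into the 45 s. The hand-in reports no verdict.

- **Flap:** it went down to about 0.88 rad, measured from wrist depth. After I pushed it back, its face measured flush with the box front (within about 0.5 mm) and the stop pushed back with about 12 N. The last side view puts it 2 mm or less off the front.
- **Lid:** the last check put it at 0.144–0.148 rad in all three cameras, with the front edge about 30 mm up. It was steady, with the bar in the fingers at width 8.3 mm and a force of about 12 N.
- **Other things on the bench:** the tape, jar and carton look unmoved in the final pictures. I did not measure them or re-check the bin, driver, flats and pen.

**What went wrong on the way:** the finger tips end about 23 mm short of the reported TCP. My first flap grip therefore only rode on top of the bar: it pushed the flap down but lost it on the way back up. A second grip, set only about 6 mm nearer the reported tip, also missed. I found the cause with the wrist depth, gripped 24 mm deeper and closed the flap.

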